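# Vial-tray slide check

### The arm

A 6-joint arm with a two-finger parallel gripper is mounted at the origin on a cart in front of the work surface, level with it; the furniture and walls round the work are solid. World frame = base frame: x ahead of the robot, y to its left, z up, the work surface at z = 0. Lengths are in mm, angles in rad, forces in N, time in s.
With the tool pointing down it reaches from about 275 to 750 mm from the base axis. Payload 10.2 kg.
Tool frame: the origin (TCP) lies midway between the tips of the shut fingers; the grasp point (between the pads) lies 19 mm behind it (ctrl.grip_depth is the distance from the TCP to the grasp point, in mm); y points along the fingers, x is the direction in which the jaws open and shut, and the axes are right-handed (so a half turn about y gives the same grasp; the last joint's range is limited). The gripper opens to 85 mm and grips with 20 to 120 N. Pads are 22 mm wide; open, the fingers measure 114 mm over their backs; the gripper's body (76 mm by 85 mm) begins 54 mm behind the grasp point. The pads swing forward as they close: fully open they stand 13 mm farther back than shut.
Start: joints at [-1.573, 0.313, 1.498, -0, 1.331, -0.223], TCP at [114.967, -512.263, 231.294] pointing down, gripper open.
Joint ranges: [-2.94, 2.94], [-0.97, 2.17], [0.19, 2.56], [-1.23, 4.37], [0.02, 3.11], [-2.88, 2.88]. Speed limits (rad/s): [2.39, 2.39, 3.01, 3.14, 3.14, 3.14].

### API

Orientations are given as a unit quaternion [w, x, y, z].
In Python, from rig import ctrl gives the robot as it stands. The module is installed in compiled form; this text tells all that it offers.
- The arm moves only by the tool drive_tool, never from a script. Its arguments are lists of equal length, an entry for each row: "gripper": the closure, from 0 (fully open) to 1 (shut); "offset": the shift along the tool's x, y, z in m, a list of three; "turn": the turn about the tool's y in degrees. In form: {"gripper": [gripper, ...], "offset": [[tx, ty, tz], ...], "turn": [turn, ...]}. A call has 1 to 20 rows; each row shifts and turns the commanded pose from where the row before left it, along the tool's axes as they then stand; what a row does not reach is not made up. A row lasts 1/12 s, in which the tool goes at most 41.7 mm and 7.16 degrees, less where a joint would pass 70% of its speed; a pose out of reach is approached as far as the arm can. A call is refused whole if a number of a shift passes 0.0417 or a number of a turn 7.16, either way. A call with a gripper value outside its range is refused whole. The fingers move at their own pace and stop on an object; "force" is the grip in N (left out, the last holds). Time passes only in rows, so rows that do not move let the fingers close. It gives the time, the measured TCP pose, the force and the opening at its end, in the units of the state.
- ctrl.sense(): the state, without advancing time (a new reading comes with each control period).
- ctrl.capture(name): name is "scene" or "top" or "wrist"; returns (picture, depth): 420x560x3 uint8, red, green, blue; 420x560 float32, mm along the optical axis (not along the pixel's ray), 0 where there is no reading.
- ctrl.camera_params(name): a dict with "fovy" (degrees; the focal length in pixels is half the picture's height over the tangent of half this angle, whatever the lens; pixels are square), "cx", "cy" (the principal point, pixels), "distortion" ([k1, k2, p1, p2, k3] as OpenCV has them; the pictures are not rectified), "view" (4x4, takes a point from world to camera coordinates); the wrist camera has in their place "tool_from_camera" (4x4, takes a point from camera to tool coordinates, whose origin is the TCP and whose axes are the tool frame's). Camera axes: x right, y down, z forward; pixel columns grow to the right and rows downward; lengths in mm; the calibration is good to about 2 mm. A picture is of the moment at which its call begins: read the wrist's pose just before it. camera_params takes no time and is no camera call.
- ctrl.finish_job(): hands the job in, once; it reports no verdict.
Trained networks look in the newest picture that a camera, given by its name, has taken for a name from the list of things; names that differ only in an ending like _2 or _b are one class to them, and where a whole thing is asked for, a point or a joint stands for the part that bears it (a point fixed in the world has none). Each returns a list of dicts, best first, with "score" (0 to 1); they miss things now and then, are a little off and sometimes report something else, mostly with a low value. They report only what shows in the picture. A call takes as long as a camera call.
- ctrl.boxes_of(camera, query): "centre" ([x, y, z] in mm, in the coordinates of the camera as it stood for that picture, good to about 4 mm: the middle of the surface that is visible of it).
- ctrl.regions_of(camera, query): "mask" (420x560 bool, what is visible of it).
- ctrl.pinpoint(camera, query): "centre" ([x, y, z] in mm, in the coordinates of the camera as it stood for that picture, good to about 4 mm: a listed point, or the origin of a listed thing).
The state is a dict: "time_s": time; "joints": joint angles; "dq": joint speeds; "tau": joint torques, N m; "eef_pos": TCP position; "ee_rot": TCP orientation; "force": force on the tool from outside, world axes, zero at the start; "wrist_torque": the same for the moment, N m; "grip_width": opening from 0.0 (shut) to 1.0 (fully open).
Only numpy, scipy, OpenCV 4.12 (cv2) and the standard library are available. Lean on these libraries where they do the work, as an engineer would, in place of code of your own. Each camera call takes 0.05 s, during which the arm holds its last target.

### The job

Check the two sliding vial trays, first the one on the left, then the one on the right: pull each by its blue plate as far out as it will go and push it fully home again before going on. One of them binds part of the way out: reject it by clamping the red spring clip on its blue pull plate (jaws on either side of the plate), leave both trays home, and do not disturb the bottles and the beaker beside them.

Things in the scene. Friction and masses are not known exactly. Their poses are not given: they have to be found in the camera images.
- tray_a (a joint): tray slide a: travel in m. 0 = fully home; it grows as the tray is pulled out. A sound tray runs freely out to its end stop at 0.110; the faulty one stops dead near 0.05. Moving it takes about 3 N; it stays where it is left
- tray_b (a joint): tray slide b: travel in m. 0 = fully home; it grows as the tray is pulled out. A sound tray runs freely out to its end stop at 0.110; the faulty one stops dead near 0.05. Moving it takes about 3 N; it stays where it is left
- tray_a_pull (a point): middle of the blue upright pull plate at the front of tray a; moves with the tray. Plate: 60 mm wide (y), 8 mm thick (x), from 16 to 95 mm above the worktop; this point is at 68 mm, mid width, mid thickness. x points away from the robot into the unit: the tray comes out along -x. 45 mm are free behind the plate, then come the vials (tops 55 mm above the worktop)
- tray_b_pull (a point): middle of the blue upright pull plate at the front of tray b; moves with the tray. Plate: 60 mm wide (y), 8 mm thick (x), from 16 to 95 mm above the worktop; this point is at 68 mm, mid width, mid thickness. x points away from the robot into the unit: the tray comes out along -x. 45 mm are free behind the plate, then come the vials (tops 55 mm above the worktop)
- unit_a: white vial-tray unit a, fixed to the worktop: 240 mm long (x), 124 wide (y), 43 high, 78 at its rear hood; origin under its centre; the tray slides out along -x. With the tray home the pull plate is 165 mm in front of the origin (45 mm before the unit). Units a and b look alike
- unit_b: white vial-tray unit b, fixed to the worktop: 240 mm long (x), 124 wide (y), 43 high, 78 at its rear hood; origin under its centre; the tray slides out along -x. With the tray home the pull plate is 165 mm in front of the origin (45 mm before the unit). Units a and b look alike
- clip_grip (a point): where to squeeze the red spring clip: midway between its two handles, half-way up. The clip lies flat, 104 mm long, 24 mm high, hinge pin upright; x points along it from handles to jaws, z up. The handles lie either side (along y), 55 mm over their outsides here when relaxed, 30 mm when squeezed to the stop (then parallel). Squeezing takes about 10 N. Pin 42 mm, jaw tips 90 mm ahead (+x)
- clip_mouth (a point): middle of the clip's black jaw pads (18 mm long, 22 mm high), 77 mm ahead of clip_grip along x, same axes. With the handles squeezed the jaws open evenly about the clip's middle line, to 24 mm at the tips and 17 mm at the back of the pads; released, they spring shut and clamp with about 5 N
- clip_jaw (a joint): opening of the clip in rad: 0 jaws shut, 0.18 clamped on an 8 mm plate, 0.56 squeezed fully open
- wash_bottle: white wash bottle with a bent spout, 68 mm body, 218 mm high; bystander, origin at the centre of its foot
- reagent_d: small white reagent bottle with a yellow cap, 54 mm diameter, 100 mm high; bystander, origin at the centre of its foot
- beaker_100: small glass beaker, 50 mm diameter, 65 mm high; bystander, origin at the centre of its foot

How it is judged (in metres and radians):
On the way, in this order (a step that is already met when the one before it is completed fails the run):
1. the left tray is pulled out as far as it goes (((y of tray_a_pull in the frame of tray_b_pull above 0 m and value of joint tray_a above 0.098 m) or (y of tray_a_pull in the frame of tray_b_pull below 0 m and value of joint tray_b above 0.04 m))), for 0.05 s.
2. the left tray is pushed fully home (((y of tray_a_pull in the frame of tray_b_pull above 0 m and value of joint tray_a below 0.006 m) or (y of tray_a_pull in the frame of tray_b_pull below 0 m and value of joint tray_b below 0.006 m))), for 0.1 s.
3. the right tray is pulled out as far as it goes (((y of tray_a_pull in the frame of tray_b_pull below 0 m and value of joint tray_a above 0.098 m) or (y of tray_a_pull in the frame of tray_b_pull above 0 m and value of joint tray_b above 0.04 m))), for 0.05 s.
4. the right tray is pushed fully home (((y of tray_a_pull in the frame of tray_b_pull below 0 m and value of joint tray_a below 0.006 m) or (y of tray_a_pull in the frame of tray_b_pull above 0 m and value of joint tray_b below 0.006 m))), for 0.1 s.
At the end, for the whole second after the job is handed in: The red clip is clamped at rest on the pull plate of the tray that binds: middle of its jaw pads within 12 mm of the plate's mid-plane and within 30 mm sideways and 35 mm in height of the plate's middle, jaws 0.10 to 0.30 rad open; both trays home within 12 mm (x of clip_mouth in the frame of tray_b_pull between -0.012 and 0.012 m and y of clip_mouth in the frame of tray_b_pull between -0.03 and 0.03 m and z of clip_mouth in the frame of tray_b_pull between -0.035 and 0.035 m and value of joint clip_jaw between 0.1 and 0.3 rad and value of joint each of tray_a, tray_b below 0.012 m and linear speed of clip below 0.02 m/s); the robot touches nothing.
It fails at once if the white wash bottle with a bent spout is shifted by more than 30 mm or tipped (distance of wash_bottle from where it was at the start of the episode above 0.03 m or angle between wash_bottle's own z axis and vertical above 0.35 rad).
It fails at once if the small white reagent bottle with a yellow cap is shifted by more than 30 mm or tipped (distance of reagent_d from where it was at the start of the episode above 0.03 m or angle between reagent_d's own z axis and vertical above 0.35 rad).
It fails at once if the small glass beaker is shifted by more than 30 mm or tipped (distance of beaker_100 from where it was at the start of the episode above 0.03 m or angle between beaker_100's own z axis and vertical above 0.35 rad).
It also fails if it takes over 69 s, if anything falls off the work surface, if the arm or the gripper's body presses on something with over 40 N, if the wrist force passes 120 N, or if a joint passes its speed limit or range.

## Working session

There is one attempt and no reset: what is moved stays moved. The work goes in short steps, Python scripts to look and compute and a tool call to move; the robot and the scene stay as the last step left them, time stands still between calls to the robot, and variables do not carry over. Pictures are saved under pics/ and viewed, and the job is handed in when it is done.

Besides the shell and the picture viewer there is one more tool, called after "Request:" as a command line: name --pt "numbers of a row" for each row, then --argument value for the rest. drive_tool: Moves the arm, as the interface text tells. Its arguments: {"type":"object","properties":{"gripper":{"type":"array","items":{"type":"number"}},"offset":{"type":"array","items":{"type":"array","items":{"type":"number"}}},"turn":{"type":"array","items":{"type":"number"}},"force":{"type":"number"}},"required":["gripper","offset","turn"]}

```bash
mkdir -p pics
cat > h.py <<'E'
import numpy as np, cv2
from rig import ctrl
from scipy.spatial.transform import Rotation as R
def rot(q): return R.from_quat([q[1],q[2],q[3],q[0]]).as_matrix()
def T_tool(s=None):
    s=s or ctrl.sense(); T=np.eye(4); T[:3,:3]=rot(s['ee_rot']); T[:3,3]=s['eef_pos']; return T
def c2w(cam,s=None):
    p=ctrl.camera_params(cam)
    if cam=='wrist': return T_tool(s)@np.array(p['tool_from_camera'])
    return np.linalg.inv(np.array(p['view']))
def ap(T,p): return (T@np.append(p,1))[:3]
def save(name,im): cv2.imwrite('pics/'+name,im[:,:,::-1])
E
python3 - <<'E'
from h import *
s=ctrl.sense(); print(s); print(T_tool(s).round(3))
for c in ('scene','top'):
    im,d=ctrl.capture(c); save(c+'0.png',im)
    M=c2w(c)
    print(c,M[:3,3])
    for q in ['tray_a_pull','unit_a','clip_grip','clip_mouth','wash_bottle','reagent_d','beaker_100']:
        for r in ctrl.pinpoint(c,q)[:3]: print(q,round(r['score'],2),ap(M,r['centre']).round(1))
print(ctrl.sense()['time_s'])
E
```

```text
{'time_s': 0.0, 'joints': array([-1.57341182e+00,  3.13428850e-01,  1.49842007e+00,  1.77832560e-05,
        1.33098217e+00, -2.23438469e-01]), 'dq': array([ 0.00177862, -0.00041236,  0.00120934,  0.00058994,  0.00108473,
        0.00048734]), 'tau': array([ 2.76197723e-03, -4.12269759e+01, -2.59738469e+01, -4.48222306e-05,
        4.21507575e-03, -2.50346218e-06]), 'eef_pos': array([ 114.96565533, -512.00580806,  230.75229708]), 'ee_rot': array([ 0.55239438, -0.55170167,  0.4421308 , -0.44159492]), 'force': array([ 1.23691773, -0.29143249, -0.90554987]), 'wrist_torque': array([ 0.00525335, -0.01076313, -0.00594716]), 'grip_width': 1.0011247058337758}
[[ 2.19000e-01  0.00000e+00  9.76000e-01  1.14966e+02]
 [-9.76000e-01  1.00000e-03  2.19000e-01 -5.12006e+02]
 [-1.00000e-03 -1.00000e+00  0.00000e+00  2.30752e+02]
 [ 0.00000e+00  0.00000e+00  0.00000e+00  1.00000e+00]]
scene [1525.18338353 -233.08916847  679.91129366]
tray_a_pull 0.78 [589.1 232.3  64.4]
unit_a 0.97 [ 7.312e+02 -4.810e+01 -7.000e-01]
unit_a 0.6 [ 7.725e+02  2.232e+02 -3.000e-01]
clip_grip 0.73 [ 506.  -380.2    8.9]
clip_grip 0.48 [588.  227.6  63.7]
clip_mouth 0.56 [ 436.7 -344.6   12.6]
clip_mouth 0.56 [ 505.6 -379.     8.8]
clip_mouth 0.18 [594.1 231.5  66.8]
wash_bottle 0.82 [670.5 426.2   1.7]
reagent_d 0.64 [571.9 362.1  -3.8]
beaker_100 0.76 [ 587.7 -444.8   -0. ]
top [ 364.53745604  -22.6028061  1608.36537515]
tray_a_pull 0.74 [595.  232.9  66.2]
tray_a_pull 0.67 [664.4 424.4  -1.3]
unit_a 0.95 [729.8 -50.5   1.1]
unit_a 0.74 [770.8 224.2  -1.4]
unit_a 0.24 [569.7 357.6  -2.8]
clip_grip 0.53 [ 503.  -378.1   11.4]
clip_grip 0.22 [544.3 -29.1  67.8]
clip_mouth 0.64 [ 431.8 -343.5    7.6]
wash_bottle 0.84 [664.6 425.   -6. ]
reagent_d 0.56 [568.6 358.7  -3.4]
beaker_100 0.68 [ 584.8 -446.2    2.7]
0.8
```

View pics/scene0.png

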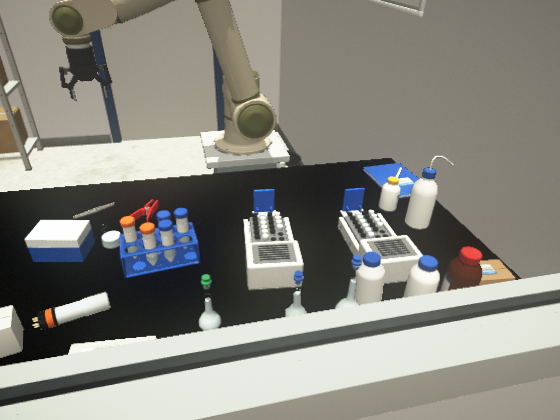

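View pics/top0.png

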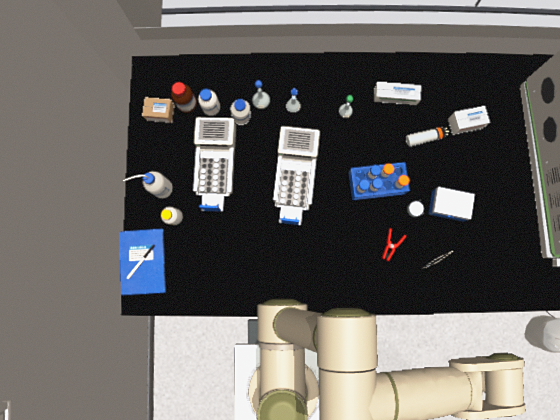

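```bash
cat >> h.py <<'E'
def cloud(cam,mask,d,s=None):
    p=ctrl.camera_params(cam); f=210/np.tan(np.radians(p['fovy'])/2)
    K=np.array([[f,0,p['cx']],[0,f,p['cy']],[0,0,1]])
    v,u=np.nonzero(mask&(d>0))
    if len(u)==0: return np.zeros((0,3)),u,v
    n=cv2.undistortPoints(np.stack([u,v],1).astype(np.float64)[:,None],K,np.array(p['distortion'],float))[:,0]
    z=d[v,u]; P=np.c_[n*z[:,None],z]
    M=c2w(cam,s); return P@M[:3,:3].T+M[:3,3],u,v
E
python3 - <<'E'
from h import *
for c,box in (('top',(170,360,260,420)),('scene',(180,120,380,230))):
    im,d=ctrl.capture(c)
    P,u,v=cloud(c,np.ones(d.shape,bool),d)
    col=im[v,u].astype(int)
    blue=(col[:,2]>110)&(col[:,2]>col[:,0]*1.8)&(col[:,2]>col[:,1]*1.4)
    red=(col[:,0]>100)&(col[:,0]>col[:,1]*2)&(col[:,0]>col[:,2]*2)
    for nm,y in(('L',232),('R',-30)):
        m=blue&(abs(P[:,1]-y)<60)&(P[:,0]>500)&(P[:,0]<640)&(P[:,2]>20)
        Q=P[m]; print(c,nm,len(Q),Q.mean(0).round(1),Q.min(0).round(1),Q.max(0).round(1))
        # top-edge
        t=Q[Q[:,2]>85] if c=='top' else Q
        if len(t)>8:
            a=np.polyfit(t[:,1],t[:,0],1); print('  dx/dy',a, len(t), 'yaw deg',np.degrees(np.arctan(-a[0])), np.percentile(t[:,1],[1,99]), np.median(t,0))
    m=red&(P[:,0]<600)&(P[:,1]<-250)&(P[:,2]<60); Q=P[m]; print('red',len(Q),Q.mean(0),Q.min(0),Q.max(0))
    np.save('red_%s.npy'%c,Q)
    if len(Q):
        uu,vv=u[m],v[m]; a,b,cc,e=uu.min()-15,uu.max()+15,vv.min()-15,vv.max()+15
        save(c+'_clip.png',cv2.resize(im[cc:e,a:b],None,fx=8,fy=8,interpolation=cv2.INTER_CUBIC)); print(a,cc)
im,d=ctrl.capture('top')
for nm,b in(('L',(180,110,250,220)),('R',(260,120,330,230))): save('top_%s.png'%nm,cv2.resize(im[b[1]:b[3],b[0]:b[2]],None,fx=5,fy=5))
E
```

```text
top L 43 [589.4 231.4  93.1] [584.8 202.9  39.2] [601.5 257.  104. ]
  dx/dy [4.13866408e-02 5.79474860e+02] 42 yaw deg -2.3699273493729267 [202.98964427 256.95855291] [589.35544442 232.78349463  93.96020273]
top R 46 [544.3 -26.8  91.2] [538.2 -53.7  40.6] [ 5.596e+02 -1.000e-01  1.016e+02]
  dx/dy [1.28479653e-01 5.47234483e+02] 43 yaw deg -7.3212337621120325 [-53.65100679  -1.45354709] [543.34790824 -25.3503153   93.85493559]
red 209 [ 465.36650168 -362.2771499    17.89336317] [ 417.41866811 -414.55791284   -4.79830676] [ 524.32166264 -330.86503204   34.97113303]
367 213
scene L 420 [597.1 230.8  59.4] [587.9 202.8  21. ] [614.1 260.8  96.6]
  dx/dy [4.97999908e-02 5.85567007e+02] 420 yaw deg -2.850974004500219 [203.4919534  259.35712663] [596.66990048 231.28985179  59.26419833]
scene R 449 [551.8 -27.4  59.6] [542.8 -55.2  20.5] [571.3   3.   95. ]
  dx/dy [1.11128877e-01 5.54792529e+02] 449 yaw deg -6.341197225973848 [-54.69954571   0.46045377] [551.55153475 -27.18286761  59.62570835]
red 241 [ 471.32856651 -363.40956687   15.8692269 ] [ 380.73177909 -410.45796824   -2.59894056] [ 529.30391603 -330.7159251    25.83764784]
114 184
```

View pics/top_clip.png

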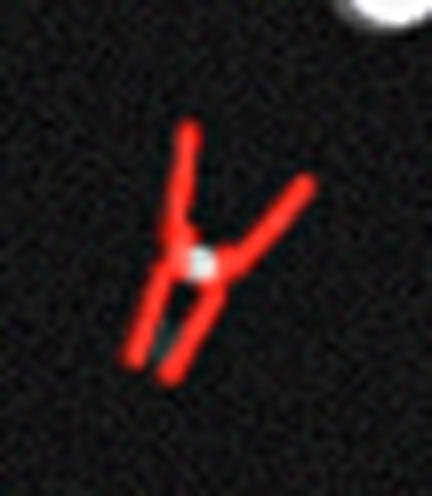

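View pics/scene_clip.png

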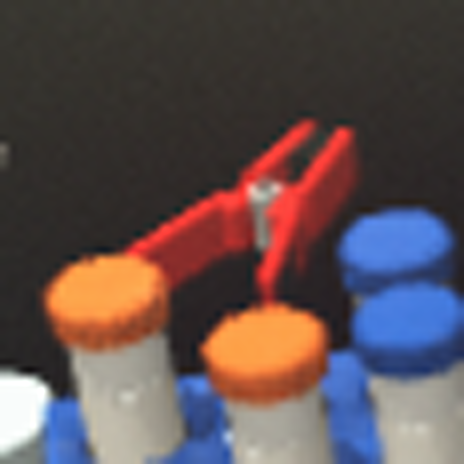

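View pics/top_R.png

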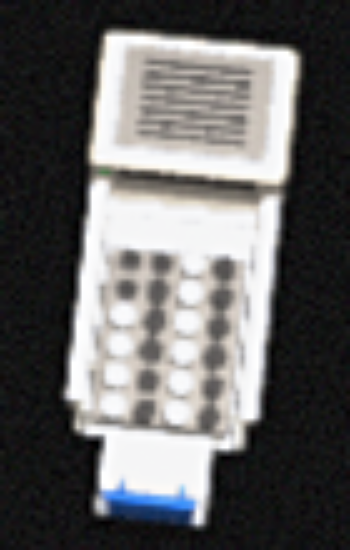

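Request:
drive_tool --gripper '[0,0,0,0,0,0,0,0,0,0,0,0,0,0,0,0,0,0,0,0]' --pt "0 0 0" --pt "0 0 0" --pt "0 0 0" --pt "0 0 0" --pt "0 0 0" --pt "0 0 0" --pt "0 0 0" --pt "0 0 0" --pt "0 0 0" --pt "0 0 0" --pt "0 0 0" --pt "0.017 0 0.0294" --pt "0.017 0 0.0294" --pt "0.017 0 0.0294" --pt "0.017 0 0.0294" --pt "0.017 0 0.0294" --pt "0.017 0 0.0294" --pt "0.017 0 0.0294" --pt "0.017 0 0.0294" --pt "0.017 0 0.0294" --turn '[-7,-7,-7,-7,-7,-7,-7,-7,-7,-7,-4.7,0,0,0,0,0,0,0,0,0]' --force 40

```text
time_s: 2.62
eef_pos: [280.5, -253.5, 231.5]
ee_rot: [-0.707, 0.707, -0.016, 0.017]
force: [0.2, -1.5, -0.1]
grip_width: 1.003
```

Request:
drive_tool --gripper '[0,0,0,0,0,0,0,0,0,0,0,0,0,0,0,0,0,0,0]' --pt "0.017 0 0.0294" --pt "0.017 0 0.0294" --pt "0.017 0 0.0294" --pt "0.017 0 0.0294" --pt "0.017 0 0.0294" --pt "0.017 0 0.0294" --pt "0.017 0 0.0294" --pt "0.017 0 0.0294" --pt "0.017 0 0.0294" --pt "0.017 0 0.0294" --pt "0.017 0 0.0294" --pt "0.017 0 0.0294" --pt "0.017 0 0.0294" --pt "0.017 0 0.0294" --pt "0.017 0 0.0294" --pt "0.017 0 0.0294" --pt "0.017 0 0.0294" --pt "0 0 0" --pt "0 0 0" --turn '[0,0,0,0,0,0,0,0,0,0,0,0,0,0,0,0,0,0,0]'

```text
time_s: 4.2
eef_pos: [591.9, 231.9, 230.2]
ee_rot: [-0.707, 0.707, -0.016, 0.015]
force: [-0.0, -0.5, -0.8]
grip_width: 1.0
```

```bash
cat >> h.py <<'E'
def go(x,y,z,psi=None):
    s=ctrl.sense(); T=T_tool(s); cur=np.degrees(np.arctan2(T[1,0],T[0,0]))
    print('t',round(s['time_s'],2),'pos',T[:3,3].round(1),'psi',cur.round(2),'grip',round(s['grip_width'],3),'F',s['force'].round(1))
    ps=cur if psi is None else psi
    c,sn=np.cos(np.radians(ps)),np.sin(np.radians(ps)); d=np.array([x,y,z])-T[:3,3]
    print(' turn first',(cur-ps).round(2),'then offs mm',np.round([c*d[0]+sn*d[1],-d[2],-sn*d[0]+c*d[1]],1))
E
python3 - <<'E'
from h import *
s=ctrl.sense()
im,d=ctrl.capture('wrist'); save('w1.png',im)
P,u,v=cloud('wrist',np.ones(d.shape,bool),d,s)
col=im[v,u].astype(int)
blue=(col[:,2]>90)&(col[:,2]>col[:,0]*1.8)&(col[:,2]>col[:,1]*1.4)
m=blue&(abs(P[:,1]-232)<60)&(P[:,0]>500)&(P[:,0]<640)&(P[:,2]>20)
Q=P[m];print(len(Q),Q.mean(0),Q.min(0),Q.max(0))
t=Q[Q[:,2]>88]; a=np.polyfit(t[:,1],t[:,0],1); print(a,t.mean(0),np.percentile(t,[2,98],axis=0))
go(592,231,62,-2.6)
E
```

```text
716 [593.24612526 233.26060264  84.40678471] [586.62952973 202.9350251   20.67302097] [611.70203738 262.04919098  96.35058449]
[3.96062692e-02 5.82116168e+02] [591.36659256 233.55959741  93.96743511] [[587.42448891 204.74760418  91.77796475]
 [595.34769889 261.09790604  95.62873417]]
t 4.25 pos [591.6 230.9 230.7] psi -2.61 grip 0.998 F [ 0.7 -0.  -0.2]
 turn first -0.01 then offs mm [4.000e-01 1.687e+02 1.000e-01]
```

Request:
drive_tool --gripper '[0,0,0,0,0,0,0,0.8,1,1,1,1,1,1,1,1]' --pt "0 0.028 0" --pt "0 0.028 0" --pt "0 0.028 0" --pt "0 0.028 0" --pt "0 0.028 0" --pt "0 0.028 0" --pt "0 0 0" --pt "0 0 0" --pt "0 0 0" --pt "0 0 0" --pt "0 0 0" --pt "0 0 0" --pt "0 0 0" --pt "0 0 0" --pt "0 0 0" --pt "0 0 0" --turn '[0,0,0,0,0,0,0,0,0,0,0,0,0,0,0,0]' --force 40

```text
time_s: 5.58
eef_pos: [592.1, 231.0, 64.0]
ee_rot: [0.707, -0.707, 0.016, -0.016]
force: [-1.9, -1.4, 6.5]
grip_width: 0.088
```

Run:
```python
from h import *
go(592,231,62,-2.6)
s=ctrl.sense()
im,d=ctrl.capture('wrist'); save('w2.png',im)
```

```text
t 5.58 pos [592.1 231.   64. ] psi -2.62 grip 0.088 F [-1.9 -1.4  6.5]
 turn first -0.02 then offs mm [-0.1  2.   0. ]
```

View pics/w2.png

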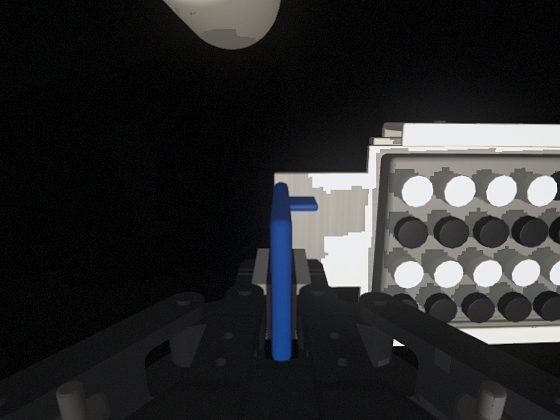

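Request:
drive_tool --gripper '[1,1,1,1,1,1,1]' --pt "-0.006 0 0" --pt "-0.008 0 0" --pt "-0.008 0 0" --pt "-0.008 0 0" --pt "-0.008 0 0" --pt "0 0 0" --pt "0 0 0" --turn '[0,0,0,0,0,0,0]'

```text
time_s: 6.22
eef_pos: [553.1, 232.6, 63.9]
ee_rot: [-0.707, 0.707, -0.016, 0.016]
force: [-2.6, -2.4, 8.0]
grip_width: 0.088
```

Request:
drive_tool --gripper '[1,1,1,1]' --pt "-0.008 0 0" --pt "-0.008 0 0" --pt "0 0 0" --pt "0 0 0" --turn '[0,0,0,0]'

```text
time_s: 6.55
eef_pos: [537.0, 233.2, 63.9]
ee_rot: [-0.707, 0.707, -0.016, 0.016]
force: [-2.4, -3.7, 9.3]
grip_width: 0.084
```

Request:
drive_tool --gripper '[1,1,1,1]' --pt "-0.006 0 0" --pt "-0.006 0 0" --pt "0 0 0" --pt "0 0 0" --turn '[0,0,0,0]'

```text
time_s: 6.88
eef_pos: [525.1, 233.7, 63.9]
ee_rot: [-0.707, 0.707, -0.016, 0.016]
force: [-1.4, -2.6, 10.1]
grip_width: 0.086
```

Request:
drive_tool --gripper '[1,1,1,1,1,1]' --pt "-0.008 0 0" --pt "-0.008 0 0" --pt "-0.006 0 0" --pt "-0.006 0 0" --pt "0 0 0" --pt "0 0 0" --turn '[0,0,0,0,0,0]'

```text
time_s: 7.38
eef_pos: [497.0, 234.8, 63.9]
ee_rot: [-0.707, 0.707, -0.016, 0.016]
force: [-2.7, -4.8, 10.2]
grip_width: 0.081
```

Request:
drive_tool --gripper '[1,1,1,1,1,1]' --pt "-0.005 0 0" --pt "-0.004 0 0" --pt "-0.003 0 0" --pt "0 0 0" --pt "0 0 0" --pt "0 0 0" --turn '[0,0,0,0,0,0]'

```text
time_s: 7.88
eef_pos: [495.8, 235.0, 64.2]
ee_rot: [0.708, -0.706, 0.008, -0.026]
force: [56.9, -1.4, -31.1]
grip_width: 0.09
```

Run:
```python
from h import *
go(592,231,62,-2.6)
s=ctrl.sense()
im,d=ctrl.capture('wrist'); save('w3.png',im)
```

```text
t 7.88 pos [495.8 235.   64.2] psi -2.75 grip 0.09 F [ 56.9  -1.4 -31.1]
 turn first -0.15 then offs mm [96.3  2.2  0.4]
```

View pics/w3.png

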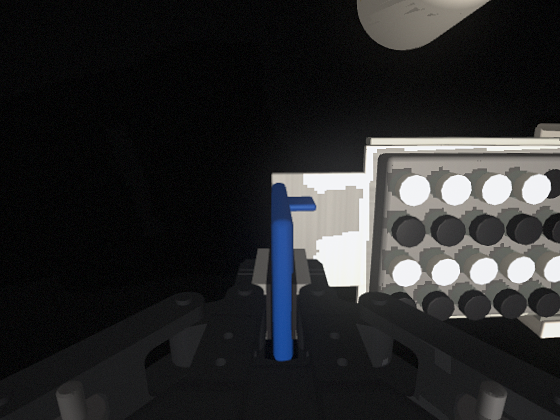

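Request:
drive_tool --gripper '[1,1,1,1,1,1,1,1,1,1,1,1,1,1]' --pt "0.006 0 0" --pt "0.008 0 0" --pt "0.01 0 0" --pt "0.01 0 0" --pt "0.012 0 0" --pt "0.012 0 0" --pt "0.012 0 0" --pt "0.012 0 0" --pt "0.012 0 0" --pt "0.01 0 0" --pt "0.008 0 0" --pt "0.004 0 0" --pt "0 0 0" --pt "0 0 0" --turn '[0,0,0,0,0,0,0,0,0,0,0,0,0,0]'

```text
time_s: 9.1
eef_pos: [602.1, 230.5, 64.0]
ee_rot: [0.707, -0.707, 0.016, -0.017]
force: [2.7, -1.0, 6.8]
grip_width: 0.087
```

Request:
drive_tool --gripper '[1,1,1,1]' --pt "0.004 0 0" --pt "0.003 0 0" --pt "0 0 0" --pt "0 0 0" --turn '[0,0,0,0]'

```text
time_s: 9.43
eef_pos: [605.5, 230.4, 63.9]
ee_rot: [-0.706, 0.707, -0.019, 0.013]
force: [-19.0, -3.2, 17.6]
grip_width: 0.087
```

Request:
drive_tool --gripper '[1,0.5,0,0,0,0,0,0,0,0,0]' --pt "-0.002 0 0" --pt "0 0 0" --pt "0 0 0" --pt "0 0 0" --pt "0 0 0" --pt "0 0 0" --pt "0 -0.03 0" --pt "0 -0.03 0" --pt "0 -0.03 0" --pt "0 -0.01 0" --pt "0 0 0" --turn '[0,0,0,0,0,0,0,0,0,2,2.2]'

```text
time_s: 10.35
eef_pos: [608.0, 230.5, 166.9]
ee_rot: [0.706, -0.705, 0.041, -0.045]
force: [0.2, -0.0, -0.2]
grip_width: 1.002
```

Run:
```python
from h import *
go(547,-27,164,-7)
im,d=ctrl.capture('top')
P,u,v=cloud('top',np.ones(d.shape,bool),d)
col=im[v,u].astype(int)
blue=(col[:,2]>110)&(col[:,2]>col[:,0]*1.8)&(col[:,2]>col[:,1]*1.4)
for nm,y in(('L',232),('R',-30)):
    m=blue&(abs(P[:,1]-y)<60)&(P[:,0]>500)&(P[:,0]<640)&(P[:,2]>20)
    Q=P[m]; print(nm,len(Q),np.median(Q,0))
```

```text
t 10.35 pos [608.  230.5 166.9] psi -6.94 grip 1.002 F [ 0.2 -0.  -0.2]
 turn first 0.06 then offs mm [ -29.2    2.9 -263. ]
L 7 [614.21530495 209.10126799  44.04894553]
R 48 [543.15032791 -26.88958854  94.18449117]
```

Request:
drive_tool --gripper '[0,0,0,0,0,0,0,0,0,0,0]' --pt "-0.003 0 -0.02" --pt "-0.003 0 -0.03" --pt "-0.003 0 -0.03" --pt "-0.003 0 -0.03" --pt "-0.003 0 -0.03" --pt "-0.003 0 -0.03" --pt "-0.003 0 -0.03" --pt "-0.003 0 -0.03" --pt "-0.005 0 -0.033" --pt "0 0 0" --pt "0 0 0" --turn '[0,0,0,0,0,0,0,0,0,0,0]'

```text
time_s: 11.32
eef_pos: [546.3, -28.6, 162.9]
ee_rot: [0.706, -0.706, 0.043, -0.043]
force: [-0.4, 1.0, 0.5]
grip_width: 1.004
```

Run:
```python
from h import *
s=ctrl.sense()
im,d=ctrl.capture('wrist'); save('w4.png',im)
P,u,v=cloud('wrist',np.ones(d.shape,bool),d,s)
col=im[v,u].astype(int)
blue=(col[:,2]>90)&(col[:,2]>col[:,0]*1.8)&(col[:,2]>col[:,1]*1.4)
m=blue&(abs(P[:,1]+27)<60)&(P[:,0]>480)&(P[:,0]<600)&(P[:,2]>88)
t=P[m]; a=np.polyfit(t[:,1],t[:,0],1); print(a,np.degrees(np.arctan(a[0])),t.mean(0),np.percentile(t,[2,98],axis=0))
im,d=ctrl.capture('top')
P,u,v=cloud('top',np.ones(d.shape,bool),d)
col=im[v,u].astype(int)
blue=(col[:,2]>110)&(col[:,2]>col[:,0]*1.8)&(col[:,2]>col[:,1]*1.4)
for nm,y in(('L',232),):
    m=blue&(abs(P[:,1]-y)<60)&(P[:,0]>500)&(P[:,0]<640)&(P[:,2]>20)
    Q=P[m]; print(nm,len(Q),np.median(Q,0))
go(547,-27,62,-7)
```

```text
[1.13939746e-01 5.49652569e+02] 6.500234049382821 [546.85272582 -24.57301772  93.97687981] [[541.28767976 -53.2540945   91.57616879]
 [552.26376714   2.17031032  95.54336078]]
L 52 [602.48182998 232.20192079  92.26344185]
t 11.42 pos [546.6 -26.9 163. ] psi -6.81 grip 0.999 F [-0.8 -0.3  0. ]
 turn first 0.19 then offs mm [ 4.00e-01  1.01e+02 -1.00e-01]
```

Request:
drive_tool --gripper '[0,0,0,0,0.5,1,1,1,1,1,1,1,1]' --pt "0 0.03 0" --pt "0 0.03 0" --pt "0 0.03 0" --pt "0 0.009 0" --pt "0 0 0" --pt "0 0 0" --pt "0 0 0" --pt "0 0 0" --pt "0 0 0" --pt "0 0 0" --pt "0 0 0" --pt "0 0 0" --pt "0 0 0" --turn '[0,0,0,0,0,0,0,0,0,0,0,0,0]' --force 40

```text
time_s: 12.5
eef_pos: [547.0, -27.5, 65.1]
ee_rot: [-0.706, 0.706, -0.042, 0.043]
force: [-2.3, 0.2, 6.5]
grip_width: 0.086
```

Request:
drive_tool --gripper '[1,1,1,1,1,1]' --pt "-0.006 0 0" --pt "-0.008 0 0" --pt "-0.008 0 0" --pt "-0.005 0 0" --pt "0 0 0" --pt "0 0 0" --turn '[0,0,0,0,0,0]'

```text
time_s: 13.0
eef_pos: [520.2, -24.3, 65.1]
ee_rot: [-0.706, 0.706, -0.041, 0.043]
force: [3.0, 1.4, 5.5]
grip_width: 0.087
```

Request:
drive_tool --gripper '[1,1,1,1,1]' --pt "-0.005 0 0" --pt "-0.004 0 0" --pt "-0.003 0 0" --pt "0 0 0" --pt "0 0 0" --turn '[0,0,0,0,0]'

```text
time_s: 13.42
eef_pos: [520.2, -24.5, 65.5]
ee_rot: [-0.705, 0.706, -0.031, 0.055]
force: [77.3, 2.3, -48.0]
grip_width: 0.085
```

Request:
drive_tool --gripper '[1,1,1,1,1,1,1,1,1]' --pt "0.006 0 0" --pt "0.008 0 0" --pt "0.01 0 0" --pt "0.01 0 0" --pt "0.01 0 0" --pt "0.008 0 0" --pt "0.006 0 0" --pt "0 0 0" --pt "0 0 0" --turn '[0,0,0,0,0,0,0,0,0]'

```text
time_s: 14.17
eef_pos: [566.0, -29.9, 65.1]
ee_rot: [-0.706, 0.706, -0.042, 0.043]
force: [2.3, 1.4, 7.3]
grip_width: 0.085
```

Request:
drive_tool --gripper '[1,1,1,1,1]' --pt "0.003 0 0" --pt "0.003 0 0" --pt "0.002 0 0" --pt "0 0 0" --pt "0 0 0" --turn '[0,0,0,0,0]'

```text
time_s: 14.58
eef_pos: [567.7, -30.0, 65.0]
ee_rot: [0.706, -0.706, 0.047, -0.037]
force: [-37.2, 1.6, 32.6]
grip_width: 0.086
```

Request:
drive_tool --gripper '[1,0.5,0,0,0,0,0,0,0,0,0,0,0,0,0,0,0,0,0,0]' --pt "-0.004 0 0" --pt "0 0 0" --pt "0 0 0" --pt "0 0 0" --pt "0 0 0" --pt "0 0 0" --pt "0 -0.03 0" --pt "0 -0.03 0" --pt "0 -0.03 0" --pt "0 -0.03 0" --pt "0 0 0" --pt "0 0 0" --pt "0 0 0" --pt "0 0 0" --pt "0 0 0" --pt "0 0 0" --pt "0 0 0" --pt "0 0 0" --pt "0 0 0" --pt "0 0 0" --turn '[0,0,0,0,0,0,0,0,0,0,-7,-7,-7,-7,-7,-7,-7,-7,-7,-7]'

```text
time_s: 16.25
eef_pos: [569.5, -30.2, 184.1]
ee_rot: [0.601, -0.601, -0.372, 0.372]
force: [-0.1, -0.7, 0.6]
grip_width: 0.996
```

Run:
```python
from h import *
go(504,-379,185)
```

```text
t 16.25 pos [569.5 -30.2 184.1] psi 63.5 grip 0.996 F [-0.1 -0.7  0.6]
 turn first 0.0 then offs mm [-341.4   -0.9  -97. ]
```

Request:
drive_tool --gripper '[0,0,0,0,0,0,0,0,0,0,0,0,0,0]' --pt "-0.02 0 -0.007" --pt "-0.03 0 -0.008" --pt "-0.03 0 -0.008" --pt "-0.03 0 -0.008" --pt "-0.03 0 -0.008" --pt "-0.03 0 -0.008" --pt "-0.03 0 -0.008" --pt "-0.03 0 -0.008" --pt "-0.03 0 -0.009" --pt "-0.03 0 -0.009" --pt "-0.03 0 -0.009" --pt "-0.021 0 -0.007" --pt "0 0 0" --pt "0 0 0" --turn '[0,0,0,0,0,0,0,0,0,0,0,0,0,0]'

```text
time_s: 17.42
eef_pos: [501.6, -378.9, 183.7]
ee_rot: [0.603, -0.602, -0.37, 0.37]
force: [-0.0, -0.1, -0.5]
grip_width: 0.999
```

Run:
```python
from h import *
s=ctrl.sense()
im,d=ctrl.capture('wrist'); save('w5.png',im)
P,u,v=cloud('wrist',np.ones(d.shape,bool),d,s)
col=im[v,u].astype(int)
red=(col[:,0]>80)&(col[:,0]>col[:,1]*2)&(col[:,0]>col[:,2]*2)&(P[:,2]<60)&(np.hypot(P[:,0]-480,P[:,1]+365)<100)
Q=P[red]; print(len(Q),Q.mean(0))
t=Q[(Q[:,2]>19)]; print(len(t),t.min(0),t.max(0),np.median(t[:,2]))
np.save('clip.npy',Q)
for q in ['clip_grip','clip_mouth']:
    for r in ctrl.pinpoint('wrist',q)[:2]: print(q,r['score'],ap(c2w('wrist',s),r['centre']))
# handle ends / axis
xy=t[:,:2]; ax=np.array([np.cos(np.radians(153)),np.sin(np.radians(153))])
for it in range(5):
    n=np.array([-ax[1],ax[0]]); o=np.array([504,-379.]); a=(xy-o)@ax; b=(xy-o)@n
    mids=[];
    bins=np.arange(-20,100,6)
    for k in bins:
        m=(a>=k)&(a<k+6)
        if m.sum()>5: mids.append((k+3,(b[m].min()+b[m].max())/2,b[m].min(),b[m].max()))
    mids=np.array(mids); p=np.polyfit(mids[:,0],mids[:,1],1)
    ang=np.arctan(p[0]); c,sn=np.cos(ang),np.sin(ang); ax=np.array([c*ax[0]-sn*ax[1],sn*ax[0]+c*ax[1]])
print('yaw',np.degrees(np.arctan2(ax[1],ax[0])),p); print(mids.round(1)); print(a.min(),a.max())
go(504,-379,185)
```

```text
2810 [ 467.46685457 -359.47377515   12.3639161 ]
1535 [ 418.14403042 -407.88461624   19.13892519] [ 521.96834135 -329.404861     25.61972242] 22.78231353215972
clip_mouth 0.59 [ 435.18639616 -344.15920991    6.80600166]
clip_mouth 0.19 [ 587.57685569 -446.95756601   -3.70474645]
yaw 153.09342002163038 [3.19617834e-12 3.83856501e-01]
[[ -5.    0.3 -29.   29.7]
 [  1.    0.4 -27.8  28.6]
 [  7.    0.3 -25.9  26.6]
 [ 13.    0.4 -23.8  24.6]
 [ 19.    0.4 -22.9  23.6]
 [ 25.    0.4 -20.9  21.7]
 [ 31.    0.4 -19.   19.8]
 [ 37.    0.4 -17.1  17.9]
 [ 43.   -0.  -15.2  15.1]
 [ 49.    0.8 -13.3  15. ]
 [ 55.    0.4 -13.3  14.1]
 [ 61.    0.9 -12.3  14.1]
 [ 67.   -0.  -12.3  12.2]
 [ 73.    0.5 -11.3  12.2]
 [ 79.    0.  -11.2  11.3]
 [ 85.    0.5 -10.3  11.3]
 [ 91.    0.4  -9.4  10.3]]
-7.66812476921388 91.96608622609806
t 17.57 pos [ 502.4 -377.2  184.3] psi 63.22 grip 0.999 F [ 0.3 -0.8 -0.7]
 turn first 0.0 then offs mm [-0.9 -0.7 -2.3]
```

View pics/w5.png

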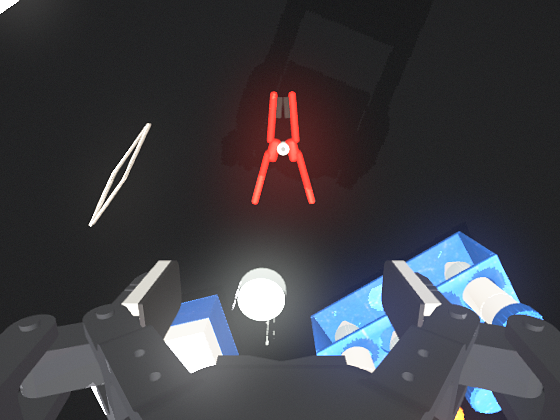

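Request:
drive_tool --gripper '[0,0,0,0,0,0,0,0,0,0]' --pt "-0.001 0.03 0" --pt "0 0.03 0" --pt "0 0.03 0" --pt "0 0.03 0" --pt "0 0.03 0" --pt "0 0.015 0" --pt "0 0.008 0" --pt "0 0.005 0" --pt "0 0 0" --pt "0 0 0" --turn '[0,0,0,0,0,0,0,0,0,0]'

```text
time_s: 18.4
eef_pos: [502.2, -379.4, 7.5]
ee_rot: [-0.602, 0.603, 0.37, -0.37]
force: [0.6, 0.3, 0.8]
grip_width: 1.002
```

Run:
```python
from h import *
s=ctrl.sense()
im,d=ctrl.capture('wrist'); save('w6.png',im)
go(502.5,-378.5,4)
```

```text
t 18.45 pos [ 502.2 -379.5    7.7] psi 63.17 grip 1.002 F [-0.7 -0.8  0.7]
 turn first 0.0 then offs mm [1.  3.7 0.2]
```

View pics/w6.png

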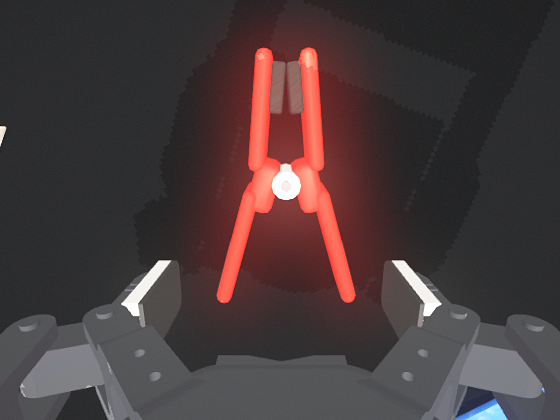

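Request:
drive_tool --gripper '[0,0.3,0.6,0.8,1,1,1,1,1,1,1,1]' --pt "0.001 0.004 0" --pt "0 0 0" --pt "0 0 0" --pt "0 0 0" --pt "0 0 0" --pt "0 0 0" --pt "0 0 0" --pt "0 0 0" --pt "0 0 0" --pt "0 0 0" --pt "0 0 0" --pt "0 0 0" --turn '[0,0,0,0,0,0,0,0,0,0,0,0]' --force 60

```text
time_s: 19.45
eef_pos: [503.2, -379.5, 4.7]
ee_rot: [-0.601, 0.604, 0.371, -0.37]
force: [-0.7, 0.8, 12.6]
grip_width: 0.316
```

Run:
```python
from h import *
s=ctrl.sense()
im,d=ctrl.capture('wrist'); save('w7.png',im)
go(502.5,-378.5,4)
```

```text
t 19.5 pos [ 503.2 -379.5    4.7] psi 63.15 grip 0.317 F [-1.1 -0.4 12.4]
 turn first 0.0 then offs mm [0.6 0.7 1.1]
```

View pics/w7.png

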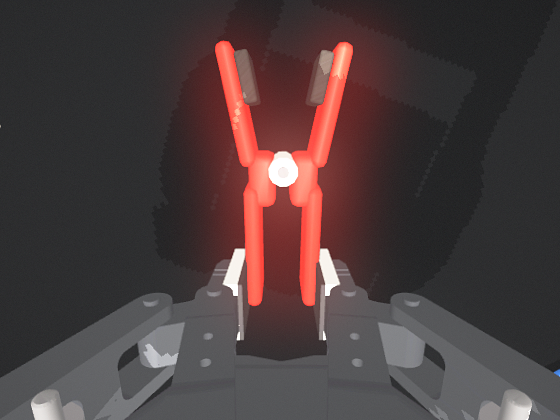

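Request:
drive_tool --gripper '[1,1,1,1,1,1,1,1]' --pt "0 -0.01 0" --pt "0 -0.025 0" --pt "0 -0.03 0" --pt "0 -0.03 0" --pt "0 -0.03 0" --pt "0 -0.03 0" --pt "0 -0.02 0" --pt "0 0 0" --turn '[0,0,0,0,0,0,0,0]'

```text
time_s: 20.17
eef_pos: [503.1, -379.4, 182.7]
ee_rot: [-0.6, 0.605, 0.371, -0.37]
force: [-0.3, 0.5, 0.2]
grip_width: 0.317
```

```bash
cat > clip.py <<'E'
from h import *
import sys
s=ctrl.sense()
im,d=ctrl.capture('wrist'); save(sys.argv[1],im)
P,u,v=cloud('wrist',np.ones(d.shape,bool),d,s)
col=im[v,u].astype(int)
T=T_tool(s); L=(P-T[:3,3])@T[:3,:3]   # tool coords
red=(col[:,0]>80)&(col[:,0]>col[:,1]*2)&(col[:,0]>col[:,2]*2)&(abs(L[:,1])<40)&(abs(L[:,0])<60)&(abs(L[:,2]-30)<100)
Q=L[red]
print(len(Q),Q.min(0).round(1),Q.max(0).round(1))
for k in np.arange(-10,100,10):
    m=(Q[:,2]>=k)&(Q[:,2]<k+10)
    if m.sum()>5: print(k+5,'x',Q[m,0].min().round(1),Q[m,0].max().round(1),'ytop',np.percentile(Q[m,1],5).round(1),np.median(Q[m,1]).round(1))
for q in ['clip_grip','clip_mouth']:
    for r in ctrl.pinpoint('wrist',q)[:1]: print(q,r['score'],'tool',np.round((ap(c2w('wrist',s),r['centre'])-T[:3,3])@T[:3,:3],1))
go(567,-130,185,-6.8)
E
python3 clip.py w8.png
```

```text
10163 [-23.7 -22.8  -9.1] [23.9  3.6 91.9]
-5 x -14.4 12.7 ytop -19.3 -18.1
5 x -14.4 12.6 ytop -19.7 -18.1
15 x -15.2 14.6 ytop -19.3 -18.0
25 x -15.4 14.3 ytop -19.4 -18.1
35 x -15.4 14.4 ytop -19.2 -17.8
45 x -15.4 15.2 ytop -18.6 -17.4
55 x -17.7 17.4 ytop -19.3 -17.6
65 x -19.6 20.0 ytop -19.3 -17.9
75 x -21.8 21.8 ytop -19.4 -18.2
85 x -23.7 23.9 ytop -19.5 -18.2
95 x -23.3 23.6 ytop -18.8 -17.4
clip_grip 0.66 tool [11.3 -5.6  7.2]
clip_mouth 0.84 tool [-11.   -3.9  80.6]
t 20.32 pos [ 501.6 -377.9  176.4] psi 63.15 grip 0.32 F [ 0.4 -1.  -0.9]
 turn first 69.95 then offs mm [ 35.6  -8.6 253.9]
```

View pics/w8.png

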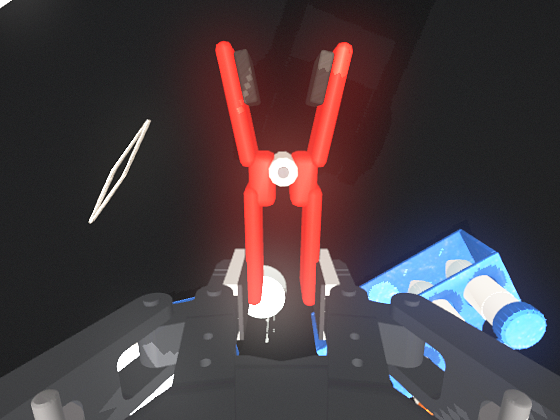

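Run:
```python
from h import *
im=cv2.imread('pics/scene0.png')[:,:,::-1]
a=cv2.resize(im[180:225,245:285],None,fx=9,fy=9,interpolation=cv2.INTER_CUBIC)
b=cv2.resize(im[180:225,335:375],None,fx=9,fy=9,interpolation=cv2.INTER_CUBIC)
save('pl.png',np.hstack([a,b]))
im=cv2.imread('pics/w4.png')[:,:,::-1]
save('w4c.png',im)
```

```text
(no output)
```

View pics/pl.png

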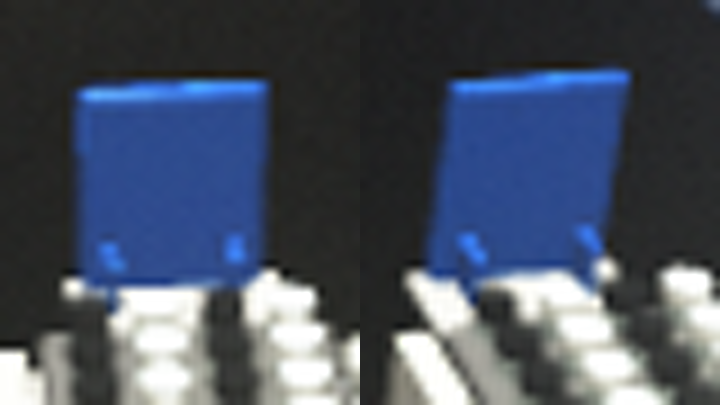

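View pics/w4c.png

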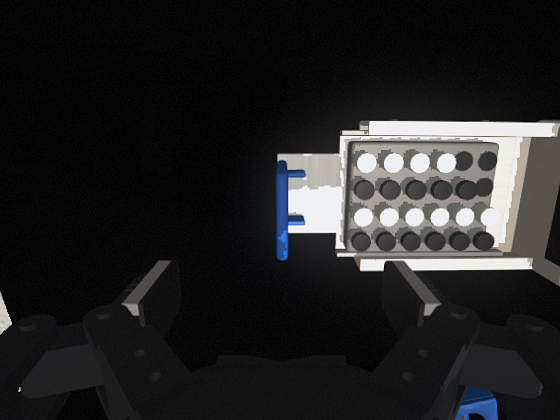

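Request:
drive_tool --gripper '[1,1,1,1,1,1,1,1,1,1,1]' --pt "0 0 0" --pt "0 0 0" --pt "0 0 0" --pt "0 0 0" --pt "0 0 0" --pt "0 0 0" --pt "0 0 0" --pt "0 0 0" --pt "0 0 0" --pt "0 0 0" --pt "0 0 0" --turn '[7,7,7,7,7,7,7,7,7,7,0]'

```text
time_s: 21.23
eef_pos: [501.6, -377.8, 175.6]
ee_rot: [0.707, -0.705, 0.045, -0.043]
force: [-0.1, 0.2, -0.2]
grip_width: 0.319
```

Run:
```python
from h import *
go(548.8,-183,69,-7)
```

```text
t 21.23 pos [ 501.6 -377.8  175.6] psi -7.1 grip 0.319 F [-0.1  0.2 -0.2]
 turn first -0.1 then offs mm [ 23.1 106.6 199.1]
```

Request:
drive_tool --gripper '[1,1,1,1,1,1,1,1,1,1,1,1,1,1]' --pt "0.003 0 0.02" --pt "0.003 0 0.03" --pt "0.003 0 0.03" --pt "0.003 0 0.03" --pt "0.003 0 0.03" --pt "0.003 0 0.03" --pt "0.003 0 0.02" --pt "0.002 0 0.009" --pt "0 0.02 0" --pt "0 0.03 0" --pt "0 0.03 0" --pt "0 0.027 0" --pt "0 0 0" --pt "0 0 0" --turn '[0,0,0,0,0,0,0,0,0,0,0,0,0,0]'

```text
time_s: 22.4
eef_pos: [548.0, -183.7, 69.5]
ee_rot: [0.706, -0.705, 0.043, -0.041]
force: [0.5, -0.4, 0.4]
grip_width: 0.315
```

```bash
cat > plate.py <<'E'
from h import *
import sys
s=ctrl.sense()
im,d=ctrl.capture('wrist'); save(sys.argv[1],im)
P,u,v=cloud('wrist',np.ones(d.shape,bool),d,s)
col=im[v,u].astype(int)
T=T_tool(s); L=(P-T[:3,3])@T[:3,:3]
blue=(col[:,2]>60)&(col[:,2]>col[:,0]*1.8)&(col[:,2]>col[:,1]*1.4)&(L[:,2]>20)&(L[:,2]<240)&(abs(L[:,0])<40)&(P[:,2]>45)
Q=L[blue]; print('plate tool',len(Q),Q.min(0).round(1),Q.max(0).round(1))
for k in np.arange(20,240,10):
    m=(Q[:,2]>=k)&(Q[:,2]<k+10)
    if m.sum()>5: print(k+5,'x',np.percentile(Q[m,0],[2,98]).round(1),'mid',np.percentile(Q[m,0],[2,98]).mean().round(1))
go(556.1,-123.3,69,-7)
E
python3 plate.py w9.png
```

```text
Traceback (most recent call last):
  File "plate.py", line 9, in <module>
    Q=L[blue]; print('plate tool',len(Q),Q.min(0).round(1),Q.max(0).round(1))
                                         ~~~~~^^^
ValueError: zero-size array to reduction operation minimum which has no identity
```

View pics/w9.png

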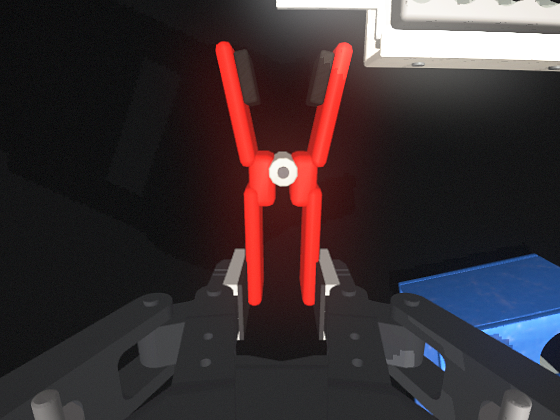

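Request:
drive_tool --gripper '[1,1,1,1]' --pt "0 0 0.014" --pt "0 0 0.014" --pt "0 0 0" --pt "0 0 0" --turn '[0,0,0,0]'

```text
time_s: 22.78
eef_pos: [552.5, -154.6, 71.3]
ee_rot: [-0.706, 0.706, -0.041, 0.042]
force: [0.3, -1.0, -0.2]
grip_width: 0.316
```

```bash
python3 plate.py w10.png
```

```text
plate tool 961 [ -4.  -25.2  96.1] [  3.8  26.1 102.8]
95 x [-3.8  3.4] mid -0.2
105 x [-3.8  3.7] mid -0.0
t 22.83 pos [ 552.3 -155.1   71.1] psi -6.77 grip 0.32 F [-0.2 -0.3 -0.1]
 turn first 0.23 then offs mm [-0.2  2.1 32.1]
```

View pics/w10.png

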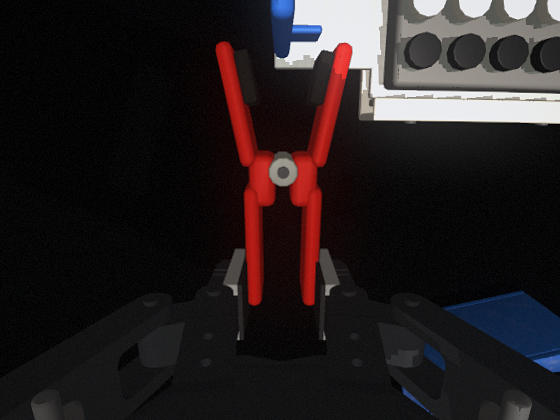

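Request:
drive_tool --gripper '[1,1,1,1,1,1]' --pt "0 0.001 0.009" --pt "0 0.001 0.01" --pt "0 0 0.008" --pt "0 0 0.005" --pt "0 0 0" --pt "0 0 0" --turn '[0,0,0,0,0,0]'

```text
time_s: 23.33
eef_pos: [555.8, -123.5, 68.3]
ee_rot: [-0.706, 0.706, -0.042, 0.042]
force: [0.1, 0.2, -0.2]
grip_width: 0.317
```

```bash
python3 plate.py w11.png
```

```text
plate tool 2741 [ -3.8 -28.6  65.6] [ 10.    4.3 101.7]
65 x [-3.5  3.5] mid -0.0
75 x [-3.5  3.9] mid 0.2
85 x [-3.8  3.7] mid -0.0
95 x [-3.7  3.7] mid -0.0
105 x [-3.7  3.9] mid 0.1
t 23.38 pos [ 555.8 -123.9   68.3] psi -6.84 grip 0.312 F [ 0.3 -0.8 -0.4]
 turn first 0.16 then offs mm [ 0.2 -0.7  0.6]
```

View pics/w11.png

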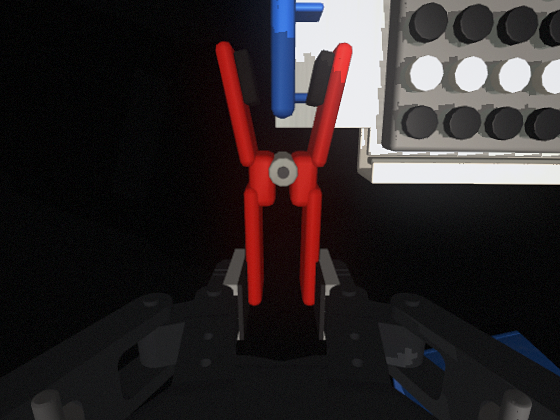

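Request:
drive_tool --gripper '[0.6,0.55,0.5,0.45,0.4,0.3,0.15,0,0,0,0,0]' --pt "0 0 0" --pt "0 0 0" --pt "0 0 0" --pt "0 0 0" --pt "0 0 0" --pt "0 0 0" --pt "0 0 0" --pt "0 0 0" --pt "0 0 0" --pt "0 0 0" --pt "0 0 0" --pt "0 0 0" --turn '[0,0,0,0,0,0,0,0,0,0,0,0]'

```text
time_s: 24.38
eef_pos: [555.7, -123.9, 68.3]
ee_rot: [-0.706, 0.706, -0.042, 0.042]
force: [0.6, -0.0, -0.1]
grip_width: 1.002
```

```bash
python3 plate.py w12.png
```

```text
plate tool 2753 [ -4.  -28.7  65.7] [  4.1  -0.6 101.9]
65 x [-3.5  3.8] mid 0.2
75 x [-4.   3.8] mid -0.1
85 x [-3.8  3.7] mid -0.0
95 x [-3.7  3.6] mid -0.0
105 x [-3.7  3.9] mid 0.1
t 24.43 pos [ 555.8 -123.8   68.3] psi -6.85 grip 1.003 F [-0.1 -0.7  0.5]
 turn first 0.15 then offs mm [ 0.3 -0.7  0.6]
```

View pics/w12.png

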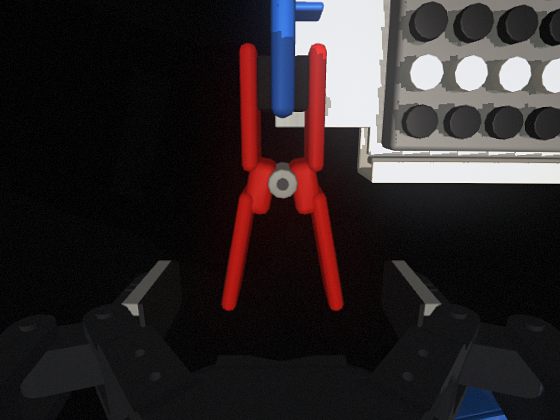

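Request:
drive_tool --gripper '[0,0,0,0,0,0,0,0,0,0,0,0]' --pt "0 -0.015 0" --pt "0 -0.02 0" --pt "0 -0.03 0" --pt "0 -0.03 0" --pt "0 -0.03 0" --pt "0 0 -0.03" --pt "0 0 -0.03" --pt "0 0 -0.03" --pt "0 0 -0.03" --pt "0 0 -0.03" --pt "0 0 0" --pt "0 0 0" --turn '[0,0,0,0,0,0,0,0,0,0,0,0]'

```text
time_s: 25.43
eef_pos: [537.5, -273.8, 193.0]
ee_rot: [0.706, -0.706, 0.043, -0.043]
force: [0.1, 0.3, -0.1]
grip_width: 1.0
```

Run:
```python
from h import *
ims=[]
for c in('scene','top'):
    im,d=ctrl.capture(c); save(c+'9.png',im); M=c2w(c)
    P,u,v=cloud(c,np.ones(d.shape,bool),d); col=im[v,u].astype(int)
    blue=(col[:,2]>110)&(col[:,2]>col[:,0]*1.8)&(col[:,2]>col[:,1]*1.4)
    for nm,y in(('L',232),('R',-30)):
        m=blue&(abs(P[:,1]-y)<50)&(P[:,0]>500)&(P[:,0]<640)&(P[:,2]>20)
        if c=='scene' : m&=(P[:,2]<97)
        print(c,nm,np.median(P[m],0).round(1))
    red=(col[:,0]>90)&(col[:,0]>col[:,1]*2)&(col[:,0]>col[:,2]*2)&(abs(P[:,0]-560)<60)&(abs(P[:,1]+90)<100)
    Q=P[red]; print('red',len(Q),Q.min(0).round(1),Q.max(0).round(1)); 
    for a,b in((-150,-120),(-120,-90),(-90,-60),(-60,-30)):
        q=Q[(Q[:,1]>a)&(Q[:,1]<b)]
        if len(q)>3: print(a,'z95',np.percentile(q[:,2],95).round(1))
    for q in ['clip_mouth','wash_bottle','reagent_d','beaker_100']:
        for r in ctrl.pinpoint(c,q)[:1]: print(q,round(r['score'],2),ap(M,r['centre']).round(1))
im=cv2.imread('pics/scene9.png')[:,:,::-1]
save('s9c.png',cv2.resize(im[170:260,200:330],None,fx=5,fy=5,interpolation=cv2.INTER_CUBIC))
print(ctrl.sense()['time_s'])
```

```text
scene L [609.9 230.1  59.3]
scene R [573.  -24.3  53.1]
red 366 [ 532.4 -135.6   64.9] [584.4 -37.7  91.3]
-150 z95 89.4
-120 z95 89.4
-90 z95 88.9
-60 z95 88.6
clip_mouth 0.71 [564.6 -46.3  78.3]
wash_bottle 0.67 [671.  430.   -0.9]
reagent_d 0.55 [570.  362.8  -2. ]
beaker_100 0.74 [666.9 425.3  -1.2]
top L [602.7 231.4  92.5]
top R [565.  -31.9  94.1]
red 214 [ 526.7 -146.2   -8.8] [591.5 -34.9  96.9]
-150 z95 94.6
-120 z95 93.4
-90 z95 95.5
-60 z95 94.3
wash_bottle 0.93 [666.9 425.   -3.6]
reagent_d 0.51 [565.8 361.9  -4.5]
25.9333
```

View pics/s9c.png

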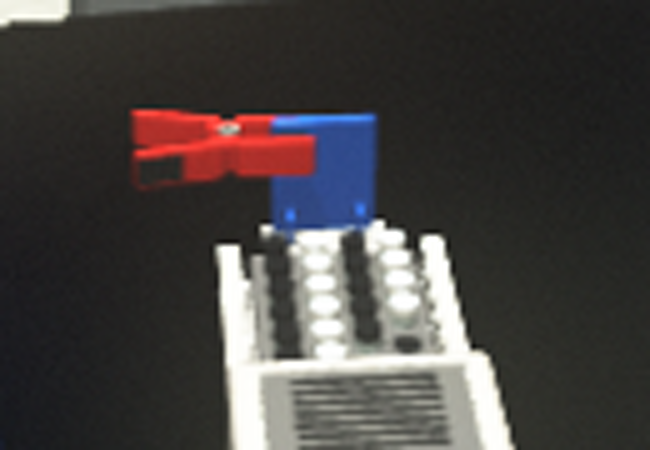

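View pics/top9.png

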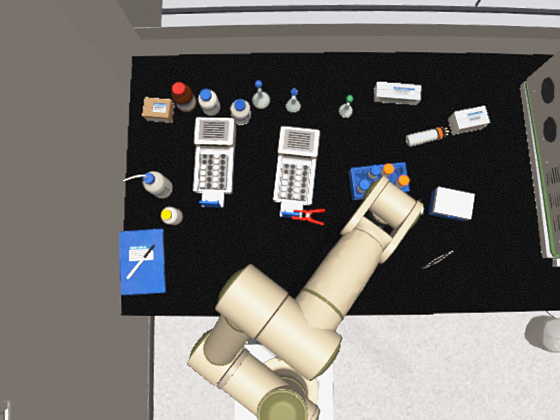

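Run:
```python
from rig import ctrl
print(ctrl.finish_job())
```

```text
the job is handed in; nothing more can be done
None
```

I checked both trays, clamped the red clip on the right tray's pull plate, and handed the job in at about 26 s of the 69 s allowed. No verdict was reported.

- **Left tray:** it ran freely to its end stop, about 110 mm between its two stops, and I pushed it back until it met its home stop.
- **Right tray:** it stopped dead about 48 mm out, with the wrist force rising to 77 N along the slide. That makes it the faulty one, and I pushed it home again too.
- **Clip:** the last scene picture shows it level, jaws on either side of the right plate. The middle of the jaw pads is about 17 mm sideways and 10 mm above the plate's middle, and close to its mid-plane (about 1 mm by the pinpoint). I didn't measure the jaw angle, but the wrist picture shows both pads resting on the plate.
- **Trays and robot:** the last top and scene views put both plates at their home positions. The gripper was clear of everything, with the wrist force near zero.
- **Bottles and beaker:** the wash bottle and reagent bottle were found within about 5 mm of where they started, which is about the detector's error. I couldn't re-check the beaker. The arm hid it from the top camera, and the scene camera's detection for it (at about 667, 425 mm) was really the wash bottle. Every pass near the beaker kept at least 50 mm of clearance, and no contact force showed.

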